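Open the filter box: press the snap tab, push the cover off its seat

TASK

Open the vacuum line's filter box on the bench: press its black snap tab all the way down with a fingertip, then push the released cover along its rails to the end stop, so that the round filter well is completely uncovered. Only press and push: do not grip, lift or tip the cover, and leave the small things around the box where they stand.

Things in the scene. Friction and masses are not known exactly. Their poses are not given: they have to be found in the camera images.
- filter_box: Low grey and aluminium box fixed to the bench, 236 mm long (its x), 90 mm wide, deck 40 mm above the bench; origin: centre of its underside, z up. +x is the way the cover slides off: snap tab at the -x end, end stop at the +x end. Side rails (y = +-39 to 45 mm) stand 54 mm above the bench; from x = -72 to 0 mm their lips reach in to y = +-33 mm and hold the cover's flange down.
- well (a point): Centre of the round filter well at deck height (40 mm above the bench), under the shut cover: x = -28 mm, y = 0 of the box; 44 mm across, 9 mm deep, a white disc inside.
- end_stop (a point): Middle of the top edge of the end stop's inner face, x = +112 mm of the box, 58 mm above the bench. The cover's flange meets this 6 mm thick wall at the end of its slide.
- snap_tab (a joint): Travel of the black snap tab in m, straight down: 0 is up (cover locked), 0.009 fully down. It resists with about 4 N, bottoms on a hard stop and stays where it is left. Its nose stands 7 mm above the deck in the cover's window and stops the cover after 2 mm; the cover is free once the tab is 0.0078 or more down.
- tab_top (a point): Centre of the top of the snap tab's ribbed thumb pad, 28 mm (box's x) by 32 mm: 58 mm above the bench when up, 49 mm when fully down; x = -98 mm, y = 0 of the box; moves with the tab. Fixed cheeks 53 mm above the bench stand 2 mm beside it in y.
- cover: Loose grey cover, about 0.16 kg, on the deck: flange 74 mm wide, 8 mm thick; raised cap 80 mm long (x), 58 mm wide, top 66 mm above the bench; a catch bar at its -x end (to x = -62 mm) behind a window for the tab's nose. Origin: underside, below the cap's centre; axes as the box's. At x = -13 mm of the box when shut, +70 mm at the end stop; well clear from +56 mm. Slides with under 3 N, stays put.
- push_face (a point): Centre of the cap's upright flat face that looks towards the snap tab (-x): 52 mm wide between the flanks, from 48 to 66 mm above the bench, this point at 57 mm; 45 mm from the middle of the thumb pad when shut. Push here along the box's +x, 83 mm to the end stop; the pressed pad (49 mm) and catch bar (48 mm) are lower.
- flank_left: Ribbed side wall of the cap at the cover's +y, 78 mm long, outer face at y = +29 mm, 48 to 65 mm above the bench, fixed to the cover; origin is the cover's. Not for gripping.
- flank_right: The same at the cover's -y, outer face at y = -29 mm; origin is the cover's. Not for gripping.
- bench_vial: Bystander: white vial with a green cap, 35 mm across, 54 mm tall, standing beside the box; origin at the centre of its underside.
- bung: Bystander: dark red rubber bung, 27 mm across, 22 mm tall, beside the box; origin at the centre of its underside.
- hose_adapter: Bystander: brass hose adapter, 22 mm across, 44 mm tall, upright beside the box; origin at the centre of its underside.
- empty_beaker: Bystander: empty glass beaker, 45 mm across, 58 mm tall, to the left; origin at the centre of its underside.
- bench_timer: Bystander: white lab timer 62 x 66 x 19 mm, lying to the left; origin at the centre of its underside.
- petri_dish: Bystander: glass petri dish, 69 mm across, 12 mm tall, to the right; origin at the centre of its underside.
Things that resemble listed ones, but are neither listed nor needed, are in the scene too. Of the things that look like the cover, the larger one is meant.

How it is judged:
By the outcome, as a careful person would: the job done as asked, in the order asked, and still so for the second after the job is handed in, with the robot touching nothing.
It also fails if it takes over 32 s, if anything falls off the work surface, if the arm or the gripper's body presses on something with over 40 N, if the wrist force passes 120 N, or if a joint passes its speed limit or range.

ROBOT

A 7-joint arm with a two-finger parallel gripper is mounted at the origin on a cart in front of the work surface, level with it; the furniture and walls round the work are solid. World frame = base frame: x ahead of the robot, y to its left, z up, the work surface at z = 0. Lengths are in m, angles in rad, forces in N, time in s.
With the tool pointing down it reaches from about 0.35 to 0.9 m from the base axis. Payload 8.1 kg.
Tool frame: the origin (TCP) lies on the centre line of the jaws, within the pads' length; the fingertips stand 22 mm ahead of it and the grasp point (between the pads) lies 3 mm ahead of it; z points along the fingers, y is the line along which they close (so a half turn about z gives the same grasp; the last joint's range is limited). The gripper opens to 92 mm and grips with 3 to 60 N. Pads are 19 mm wide; open, the fingers measure 130 mm over their backs; the gripper's body (75 mm by 190 mm) begins 47 mm behind the grasp point.
Start: joints at [-1.215, 0.434, 0.025, 1.573, -0.012, 1.134, -0.075], TCP at [0.277, 0.56, 0.249] pointing down, gripper open.
Joint ranges: [-2.62, 2.62], [-0.44, 2.09], [-1.27, 1.32], [0.08, 2.57], [-1.32, 4.46], [0.12, 2], [-2.74, 2.74]. Speed limits (rad/s): [2.22, 2.22, 3.01, 3.01, 3.14, 3.14, 3.14].

INTERFACE

Orientations are given as a 3x3 rotation matrix whose columns are the frame's x, y, z axes.
In Python, from station import robot gives the robot as it stands.
- The arm moves only by the shell command python3 -m crank 'ROWS' [FORCE]. ROWS is JSON, a list of rows, each an object with "fingers": the finger opening in cm, from 0 to 9.18; "delta_pos": the shift along the tool's x, y, z in cm, a list of three; "roll": the turn about the tool's z in degrees. In form: [{"fingers": fingers, "delta_pos": [tx, ty, tz], "roll": roll}, ...]. A call has exactly 8 rows; each row shifts and turns the commanded pose from where the row before left it, along the tool's axes as they then stand; what a row does not reach is not made up. A row lasts 1/12 s, in which the tool goes at most 41.7 mm and 7.16 degrees, less where a joint would pass 70% of its speed; a pose out of reach is approached as far as the arm can. A call is refused whole if a number of a shift passes 4.17 or a number of a turn 7.16, either way. A call with a gripper value outside its range is refused whole. The fingers move at their own pace and stop on an object; FORCE is the grip in N (left out, the last holds). Time passes only in rows, so rows that do not move let the fingers close, or fill a call up. It gives the time, the measured TCP pose, the force, the opening and the grip force at its end, in the units of the state.
- robot.read_state(): the state, without advancing time (a new reading comes with each control period).
- robot.grab_frame(name): name is "scene" or "top" or "wrist"; returns a dict with "img" (480x640x3 uint8, blue, green, red), "z_map" (480x640 float32, m along the optical axis (not along the pixel's ray), 0 where there is no reading), "intrinsics" (3x3 intrinsics, pixels), "k1" (the pictures are not rectified: a ray, as slopes to the right and down, at radius r is drawn at 1 + k1 r^2 times it, then the intrinsics apply), "position" and "attitude" of the camera in the world; the wrist camera has in their place "tool_from_camera" (4x4, takes a point from camera to tool coordinates, whose origin is the TCP and whose axes are the flange's). Camera axes: x right, y down, z forward; pixel columns grow to the right and rows downward; lengths in m; the calibration is good to about 2 mm. A picture is of the moment at which its call begins: read the wrist's pose just before it.
- robot.sign_off(): hands the job in; it is judged then, once.
The state is a dict: "t": time; "qpos": joint angles; "joint_vel": joint speeds; "tau": joint torques, N m; "ee_pos": TCP position; "tcp_rot": TCP orientation; "contact_force": force on the tool from outside, world axes, zero at the start; "torque": the same for the moment, N m; "finger_gap": opening from 0.0 (shut) to 1.0 (fully open); "grasp_force": force on a finger pad.
Only numpy, scipy, OpenCV 4.12 (cv2) and the standard library are available. Lean on these libraries where they do the work, as an engineer would, in place of code of your own. Each camera call takes 0.05 s, during which the arm holds its last target. There are 200 camera calls.

## Working session

There is one attempt and no reset: what is moved stays moved. The work goes in short steps, Python scripts to look and compute and a shell command to move; the robot and the scene stay as the last step left them, time stands still between calls to the robot, and variables do not carry over. Pictures are saved under pics/ and viewed, at most 10 in all, crops included, and the job is handed in when it is done.

```bash
mkdir -p pics
cat > h.py <<'E'
import numpy as np, cv2
from station import robot
def frame(n):
    s=robot.read_state(); f=robot.grab_frame(n)
    if n=='wrist':
        T=np.eye(4);T[:3,:3]=np.array(s['tcp_rot']);T[:3,3]=s['ee_pos'];M=T@np.array(f['tool_from_camera'])
        f['R'],f['p']=M[:3,:3],M[:3,3]
    else: f['R'],f['p']=np.array(f['attitude']),np.array(f['position'])
    return f
def rays(f,uv):
    K=np.array(f['intrinsics']);d=np.array([f['k1'],0,0,0],float)
    n=cv2.undistortPoints(np.array(uv,float).reshape(-1,1,2),K,d)[:,0]
    return np.c_[n,np.ones(len(n))]
def plane(f,uv,z):
    r=rays(f,uv)@f['R'].T; return f['p']+r*((z-f['p'][2])/r[:,2])[:,None]
def depth(f,uv):
    r=rays(f,uv); z=np.array([f['z_map'][int(v),int(u)] for u,v in uv]); return f['p']+(r*z[:,None])@f['R'].T
E
python3 - <<'E'
from h import *
s=robot.read_state();print(s['t'],np.round(s['ee_pos'],3),np.round(s['tcp_rot'],3),s['finger_gap'])
for n in('scene','top'):
    f=frame(n);cv2.imwrite(f'pics/{n}0.png',f['img']);print(n,f['p'],np.round(f['R'],2).tolist(),f['attitude'] is not None)
E
```

```text
0.0 [0.277 0.56  0.248] [[-0.897  0.443 -0.001]
 [ 0.443  0.897 -0.001]
 [-0.    -0.002 -1.   ]] 1.0024745374474366
scene [-0.26397262 -0.5360085   0.9636547 ] [[0.57, -0.59, 0.57], [-0.82, -0.4, 0.4], [-0.01, -0.7, -0.71]] True
top [2.97610308e-01 4.43050309e-04 1.13749686e+00] [[-0.01, -0.99, 0.17], [-1.0, 0.01, -0.03], [0.03, -0.17, -0.99]] True
```

View pics/top0.png

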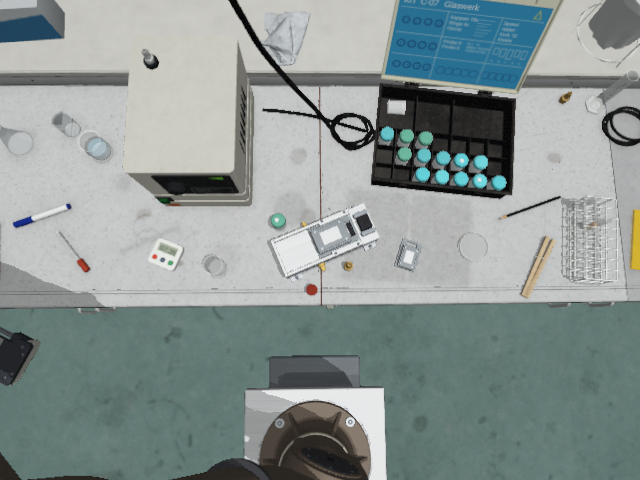

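View pics/scene0.png

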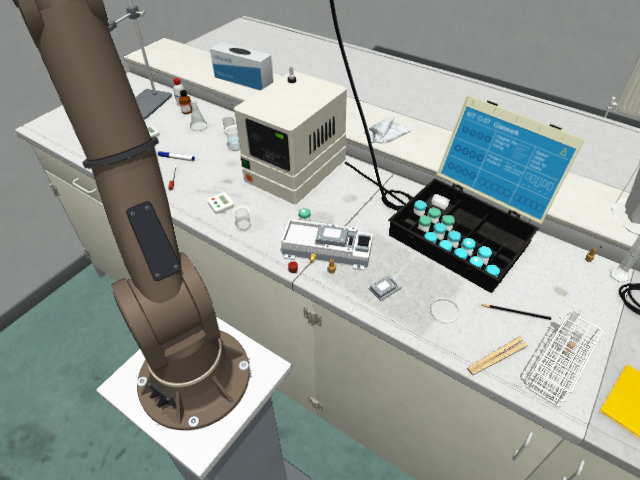

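The top view shows the box around (325,240): black tab pad near (364,221), cap near (333,235) and end stop at the left end (~(278,258)). The small decoy cover is at (408,254). Next I'll enlarge and measure.

Run:
```python
from h import *
f=frame('top');im=f['img']
c=cv2.resize(im[190:300,250:400],None,fx=5,fy=5,interpolation=cv2.INTER_CUBIC);cv2.imwrite('pics/top1.png',c)
m=(im.max(2)<70).astype(np.uint8);m[:200]=0;m[245:]=0;m[:,:340]=0;m[:,385:]=0
n,l,st,ce=cv2.connectedComponentsWithStats(m)
for i in range(1,n):
  if st[i,4]>20: print(st[i],ce[i],plane(f,[ce[i]],.058),depth(f,[ce[i]]), cv2.minAreaRect(np.argwhere(l==i)[:,::-1].astype(np.float32)))
```

```text
[356 214  16  17 171] [363.61403509 222.0877193 ] [[ 0.52601696 -0.11600988  0.058     ]] [[ 0.5257853  -0.11589176  0.05909488]] ((363.64947509765625, 222.21133422851562), (14.316381454467773, 11.981084823608398), 66.03750610351562)
[346 222   9  14  58] [350.22413793 228.60344828] [[ 0.5108432  -0.08476095  0.058     ]] [[ 0.51289549 -0.08558101  0.04761021]] ((350.3000183105469, 228.6000213623047), (12.969193458557129, 4.4721360206604), 63.43495178222656)
```

View pics/top1.png

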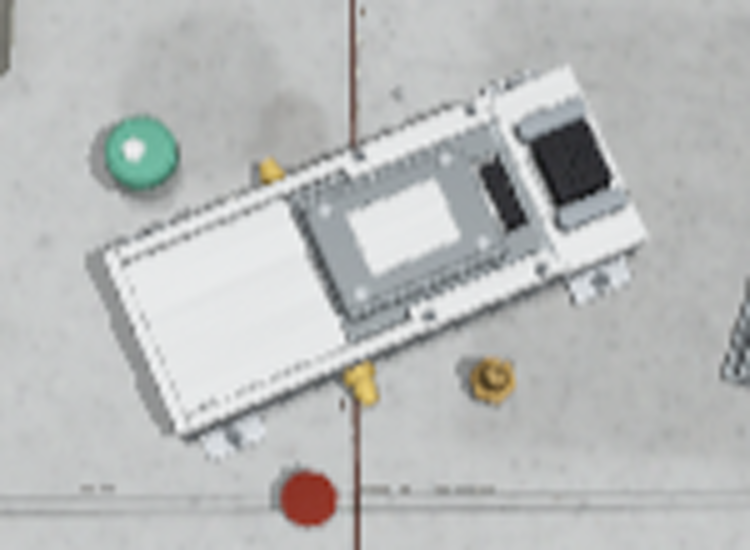

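The crop shows the pad at crop (570,160), the window at (503,195) and the cap at (403,228). +x runs left and down at about 22°, so box yaw ≈ 112°. I'll turn the tool so its y runs along the box's x, close the fingers and move over.

```bash
python3 -m crank '[{"fingers":0,"delta_pos":[0,0,0],"roll":-7},{"fingers":0,"delta_pos":[0,0,0],"roll":-7},{"fingers":0,"delta_pos":[0,0,0],"roll":-7},{"fingers":0,"delta_pos":[0,0,0],"roll":-7},{"fingers":0,"delta_pos":[0,0,0],"roll":-7},{"fingers":0,"delta_pos":[0,0,0],"roll":-7},{"fingers":0,"delta_pos":[0,0,0],"roll":-7},{"fingers":0,"delta_pos":[0.7,-3.9,0],"roll":0}]' 10
python3 -m crank '[{"fingers":0,"delta_pos":[0.7,-3.9,0],"roll":0},{"fingers":0,"delta_pos":[0.7,-3.9,0],"roll":0},{"fingers":0,"delta_pos":[0.7,-3.9,0],"roll":0},{"fingers":0,"delta_pos":[0.7,-3.9,0],"roll":0},{"fingers":0,"delta_pos":[0.7,-3.9,0],"roll":0},{"fingers":0,"delta_pos":[0.7,-3.9,0],"roll":0},{"fingers":0,"delta_pos":[0.7,-3.9,0],"roll":0},{"fingers":0,"delta_pos":[0.7,-3.9,0],"roll":0}]'
```

```text
t: 0.82
ee_pos: [0.282, 0.5269, 0.2478]
tcp_rot: [[-0.917, -0.399, -0.003], [-0.399, 0.917, 0.003], [0.001, 0.004, -1.0]]
contact_force: [0.3, 0.2, -0.2]
finger_gap: 0.466
grasp_force: 0.0
t: 1.48
ee_pos: [0.3541, 0.2103, 0.2487]
tcp_rot: [[-0.922, -0.386, 0.0], [-0.386, 0.922, 0.0], [-0.0, 0.0, -1.0]]
contact_force: [0.4, 0.0, 0.7]
finger_gap: 0.008
grasp_force: 0.0
```

```bash
python3 -m crank '[{"fingers":0,"delta_pos":[0.4,-4.1,0],"roll":0},{"fingers":0,"delta_pos":[0.2,-4.1,0],"roll":0},{"fingers":0,"delta_pos":[-0.2,-4.1,0],"roll":0},{"fingers":0,"delta_pos":[-0.8,-4.0,0],"roll":0},{"fingers":0,"delta_pos":[-0.8,-4.0,0],"roll":0},{"fingers":0,"delta_pos":[-0.8,-4.0,0],"roll":0},{"fingers":0,"delta_pos":[-0.7,-4.0,0],"roll":0},{"fingers":0,"delta_pos":[-0.7,-4.0,0],"roll":0}]'
python3 -m crank '[{"fingers":0,"delta_pos":[0,0,1],"roll":0},{"fingers":0,"delta_pos":[0,0,1],"roll":0},{"fingers":0,"delta_pos":[0,0,1],"roll":0},{"fingers":0,"delta_pos":[0,0,1],"roll":0},{"fingers":0,"delta_pos":[0,0,0],"roll":0},{"fingers":0,"delta_pos":[0,0,0],"roll":0},{"fingers":0,"delta_pos":[0,0,0],"roll":0},{"fingers":0,"delta_pos":[0,0,0],"roll":0}]'
python3 - <<'E'
from h import *
f=frame('wrist');cv2.imwrite('pics/w0.png',f['img'])
print(f['p'],plane(f,[(320,240)],.058))
E
```

```text
t: 2.15
ee_pos: [0.5109, -0.0745, 0.2487]
tcp_rot: [[-0.922, -0.386, 0.0], [-0.386, 0.922, -0.0], [-0.0, -0.0, -1.0]]
contact_force: [0.6, 1.1, 0.2]
finger_gap: 0.002
grasp_force: 0.0
t: 2.82
ee_pos: [0.5105, -0.0721, 0.2093]
tcp_rot: [[-0.922, -0.387, 0.001], [-0.387, 0.922, 0.0], [-0.001, -0.0, -1.0]]
contact_force: [0.4, 0.0, 0.4]
finger_gap: 0.005
grasp_force: 0.0
[ 0.43553609 -0.10408385  0.34348562] [[ 0.52014731 -0.06918724  0.058     ]]
```

View pics/w0.png

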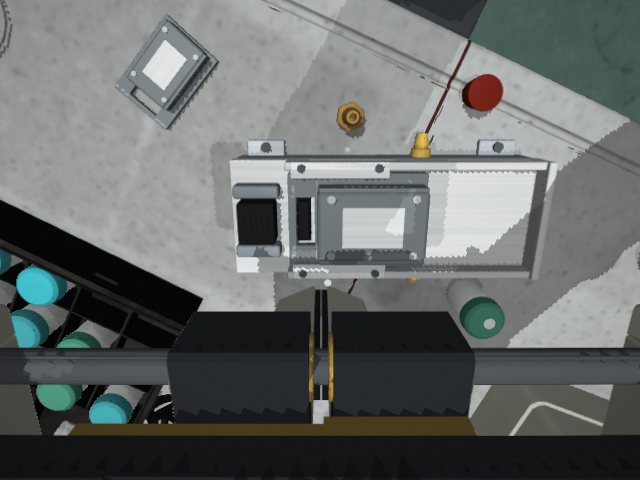

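The wrist view shows the pad at about (257,221), the cap from (318,187) to (428,262), the rails nearly horizontal and the end stop at x≈545.

Run:
```python
from h import *
f=frame('wrist');im=f['img']; s=robot.read_state();R=np.array(s['tcp_rot']);t=np.array(s['ee_pos'])
m=(im.max(2)<70).astype(np.uint8);m[:190]=0;m[255:]=0;m[:,:225]=0;m[:,283:]=0
n,l,st,ce=cv2.connectedComponentsWithStats(m);i=1+st[1:,4].argmax();x,y,w,h,_=st[i]
c=(x+w/2,y+h/2);P=plane(f,[c],.058)[0];print('pad',st[i],c,P,depth(f,[c])[0],'corners',plane(f,[(x,y),(x+w,y+h)],.058))
# rail edges: outer top edges z=.054 ; end stop top z=.058
A=plane(f,[(290,163),(550,163),(290,277),(540,277)],.054);print(A)
for a,b in((A[0],A[1]),(A[2],A[3])): print('yaw',np.degrees(np.arctan2(b[1]-a[1],b[0]-a[0])))
print('width',np.linalg.norm(A[0]-A[2]))
F=plane(f,[(318,187),(318,262)],.066);print('face top',F)
print('stop',plane(f,[(548,163),(533,277)],.058))
print('tool-frame cm pad',(P-t)@R*100,'face',(F.mean(0)-t)@R*100)
```

```text
pad [ 237  199   45   53 1815] (np.float64(259.5), np.float64(225.5)) [ 0.52713362 -0.11448313  0.058     ] [ 0.52766449 -0.11454293  0.05634448] corners [[ 0.5148229  -0.136213    0.058     ]
 [ 0.53995801 -0.09185355  0.058     ]]
[[ 0.47681754 -0.11057085  0.054     ]
 [ 0.40519923  0.05958909  0.054     ]
 [ 0.55816746 -0.07857578  0.054     ]
 [ 0.48313396  0.10016829  0.054     ]]
yaw 112.82565033558001
yaw 112.77177450629596
width 0.08741563172935883
face top [[ 0.48291631 -0.08642799  0.066     ]
 [ 0.53406163 -0.06506752  0.066     ]]
stop [[0.40616606 0.05603012 0.058     ]
 [0.48455584 0.09238592 0.058     ]]
tool-frame cm pad [ 0.11230296 -4.52407276 15.12879419] face [ 0.33428039 -0.23116527 14.32742661]
```

```bash
python3 -m crank '[{"fingers":0,"delta_pos":[0.2,-2.3,0],"roll":0},{"fingers":0,"delta_pos":[0,-2.4,0],"roll":0},{"fingers":0,"delta_pos":[0,0,2.5],"roll":0},{"fingers":0,"delta_pos":[0,0,3],"roll":0},{"fingers":0,"delta_pos":[0,0,3],"roll":0},{"fingers":0,"delta_pos":[0,0,2.5],"roll":0},{"fingers":0,"delta_pos":[0,0,1],"roll":0},{"fingers":0,"delta_pos":[0,0,0],"roll":0}]'
python3 - <<'E'
from h import *
f=frame('wrist');cv2.imwrite('pics/w1.png',f['img'])
E
```

```text
t: 3.58
ee_pos: [0.5253, -0.1164, 0.087]
tcp_rot: [[-0.922, -0.386, -0.004], [-0.386, 0.922, 0.0], [0.003, 0.002, -1.0]]
contact_force: [-0.6, 0.3, 1.2]
finger_gap: 0.005
grasp_force: 0.0
```

View pics/w1.png

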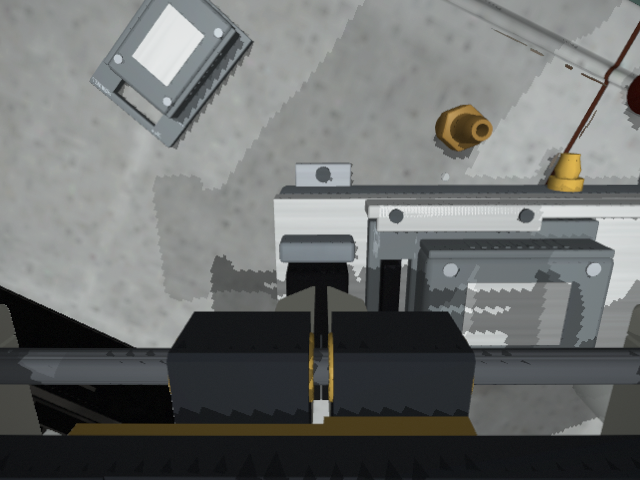

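The fingertips (split at column 321) sit centred over the pad (287–350), so I'll press.

```bash
python3 -m crank '[{"fingers":0,"delta_pos":[0,0,0.3],"roll":0},{"fingers":0,"delta_pos":[0,0,0.3],"roll":0},{"fingers":0,"delta_pos":[0,0,0.2],"roll":0},{"fingers":0,"delta_pos":[0,0,0.2],"roll":0},{"fingers":0,"delta_pos":[0,0,0.2],"roll":0},{"fingers":0,"delta_pos":[0,0,0.2],"roll":0},{"fingers":0,"delta_pos":[0,0,0.1],"roll":0},{"fingers":0,"delta_pos":[0,0,0],"roll":0}]'
```

```text
t: 4.3
ee_pos: [0.5271, -0.1168, 0.0738]
tcp_rot: [[-0.922, -0.386, 0.001], [-0.386, 0.922, -0.0], [-0.001, -0.001, -1.0]]
contact_force: [1.4, 0.5, 1.5]
finger_gap: 0.004
grasp_force: 0.9
```

```bash
python3 -m crank '[{"fingers":0,"delta_pos":[0,0,0.1],"roll":0},{"fingers":0,"delta_pos":[0,0,0.1],"roll":0},{"fingers":0,"delta_pos":[0,0,0],"roll":0},{"fingers":0,"delta_pos":[0,0,0.1],"roll":0},{"fingers":0,"delta_pos":[0,0,0],"roll":0},{"fingers":0,"delta_pos":[0,0,0],"roll":0},{"fingers":0,"delta_pos":[0,0,0],"roll":0},{"fingers":0,"delta_pos":[0,0,0],"roll":0}]'
```

```text
t: 4.97
ee_pos: [0.5269, -0.1168, 0.0711]
tcp_rot: [[-0.922, -0.386, 0.001], [-0.386, 0.922, -0.0], [-0.001, -0.0, -1.0]]
contact_force: [1.4, -0.5, 7.3]
finger_gap: 0.01
grasp_force: 3.8
```

```bash
python3 -m crank '[{"fingers":0,"delta_pos":[0,0,0.1],"roll":0},{"fingers":0,"delta_pos":[0,0,0],"roll":0},{"fingers":0,"delta_pos":[0,0,0],"roll":0},{"fingers":0,"delta_pos":[0,0,0.1],"roll":0},{"fingers":0,"delta_pos":[0,0,0],"roll":0},{"fingers":0,"delta_pos":[0,0,0],"roll":0},{"fingers":0,"delta_pos":[0,0,0],"roll":0},{"fingers":0,"delta_pos":[0,0,0],"roll":0}]'
```

```text
t: 5.63
ee_pos: [0.5272, -0.117, 0.0705]
tcp_rot: [[-0.923, -0.386, 0.002], [-0.386, 0.923, 0.0], [-0.002, -0.001, -1.0]]
contact_force: [-4.0, 0.1, 26.6]
finger_gap: 0.004
grasp_force: 12.9
```

The tab is on its hard stop (27 N, no further travel). I'll lift clear to face height and start pushing.

```bash
python3 -m crank '[{"fingers":0,"delta_pos":[0,0,-0.4],"roll":0},{"fingers":0,"delta_pos":[0,0,-0.3],"roll":0},{"fingers":0,"delta_pos":[0,0,0],"roll":0},{"fingers":0,"delta_pos":[0,0.5,0],"roll":0},{"fingers":0,"delta_pos":[0,0.5,0],"roll":0},{"fingers":0,"delta_pos":[0,0.5,0],"roll":0},{"fingers":0,"delta_pos":[0,0.5,0],"roll":0},{"fingers":0,"delta_pos":[0,0.5,0],"roll":0}]'
python3 -m crank '[{"fingers":0,"delta_pos":[0,0.3,0],"roll":0},{"fingers":0,"delta_pos":[0,0.3,0],"roll":0},{"fingers":0,"delta_pos":[0,0.3,0],"roll":0},{"fingers":0,"delta_pos":[0,0.3,0],"roll":0},{"fingers":0,"delta_pos":[0,0.3,0],"roll":0},{"fingers":0,"delta_pos":[0,0.3,0],"roll":0},{"fingers":0,"delta_pos":[0,0.3,0],"roll":0},{"fingers":0,"delta_pos":[0,0.3,0],"roll":0}]'
python3 - <<'E'
from h import *
f=frame('wrist');cv2.imwrite('pics/w2.png',f['img'])
E
```

```text
t: 6.3
ee_pos: [0.5165, -0.0928, 0.0755]
tcp_rot: [[-0.922, -0.386, -0.001], [-0.386, 0.922, 0.0], [0.0, 0.0, -1.0]]
contact_force: [-1.1, 0.1, -0.8]
finger_gap: 0.004
grasp_force: 0.0
t: 6.97
ee_pos: [0.5076, -0.0713, 0.0758]
tcp_rot: [[-0.923, -0.386, 0.0], [-0.386, 0.923, -0.0], [-0.0, -0.0, -1.0]]
contact_force: [0.4, -1.2, 0.5]
finger_gap: 0.004
grasp_force: 0.6
```

View pics/w2.png

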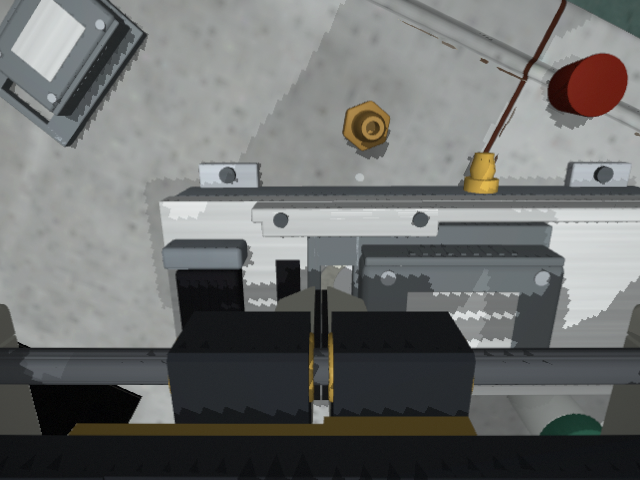

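The cover is free. The catch bar has passed the nose at (288,275) and the cap is against the finger at column 360. I'll keep pushing.

```bash
python3 -m crank '[{"fingers":0,"delta_pos":[0,0.6,0],"roll":0},{"fingers":0,"delta_pos":[0,0.6,0],"roll":0},{"fingers":0,"delta_pos":[0,0.6,0],"roll":0},{"fingers":0,"delta_pos":[0,0.6,0],"roll":0},{"fingers":0,"delta_pos":[0,0.6,0],"roll":0},{"fingers":0,"delta_pos":[0,0.6,0],"roll":0},{"fingers":0,"delta_pos":[0,0.6,0],"roll":0},{"fingers":0,"delta_pos":[0,0.6,0],"roll":0}]'
python3 -m crank '[{"fingers":0,"delta_pos":[0,0.2,0],"roll":0},{"fingers":0,"delta_pos":[0,0.2,0],"roll":0},{"fingers":0,"delta_pos":[0,0.1,0],"roll":0},{"fingers":0,"delta_pos":[0,0.1,0],"roll":0},{"fingers":0,"delta_pos":[0,0.1,0],"roll":0},{"fingers":0,"delta_pos":[0,0.1,0],"roll":0},{"fingers":0,"delta_pos":[0,0,0],"roll":0},{"fingers":0,"delta_pos":[0,0,0],"roll":0}]'
```

```text
t: 7.68
ee_pos: [0.4889, -0.0266, 0.0758]
tcp_rot: [[-0.922, -0.386, 0.0], [-0.386, 0.922, 0.0], [-0.0, 0.0, -1.0]]
contact_force: [0.6, -1.6, 1.0]
finger_gap: 0.004
grasp_force: 0.9
t: 8.35
ee_pos: [0.486, -0.0198, 0.0757]
tcp_rot: [[-0.923, -0.386, -0.0], [-0.386, 0.923, 0.0], [0.0, 0.0, -1.0]]
contact_force: [0.2, -1.2, 1.9]
finger_gap: 0.009
grasp_force: 0.8
```

```bash
python3 -m crank '[{"fingers":0,"delta_pos":[0,0.1,0],"roll":0},{"fingers":0,"delta_pos":[0,0.1,0],"roll":0},{"fingers":0,"delta_pos":[0,0.1,0],"roll":0},{"fingers":0,"delta_pos":[0,0.1,0],"roll":0},{"fingers":0,"delta_pos":[0,0,0],"roll":0},{"fingers":0,"delta_pos":[0,0,0],"roll":0},{"fingers":0,"delta_pos":[0,0,0],"roll":0},{"fingers":0,"delta_pos":[0,0,0],"roll":0}]'
```

```text
t: 9.02
ee_pos: [0.4844, -0.016, 0.0757]
tcp_rot: [[-0.922, -0.386, -0.0], [-0.386, 0.922, 0.0], [0.0, 0.0, -1.0]]
contact_force: [0.0, -1.2, 0.5]
finger_gap: 0.004
grasp_force: 0.6
```

```bash
python3 -m crank '[{"fingers":0,"delta_pos":[0,0.1,0],"roll":0},{"fingers":0,"delta_pos":[0,0.1,0],"roll":0},{"fingers":0,"delta_pos":[0,0.1,0],"roll":0},{"fingers":0,"delta_pos":[0,0.1,0],"roll":0},{"fingers":0,"delta_pos":[0,0,0],"roll":0},{"fingers":0,"delta_pos":[0,0,0],"roll":0},{"fingers":0,"delta_pos":[0,0,0],"roll":0},{"fingers":0,"delta_pos":[0,0,0],"roll":0}]'
python3 - <<'E'
from h import *
f=frame('wrist');cv2.imwrite('pics/w3.png',f['img'])
E
```

```text
t: 9.68
ee_pos: [0.4838, -0.0136, 0.076]
tcp_rot: [[-0.923, -0.385, 0.002], [-0.385, 0.923, -0.001], [-0.001, -0.002, -1.0]]
contact_force: [3.0, -6.0, 1.0]
finger_gap: 0.002
grasp_force: 2.6
```

View pics/w3.png

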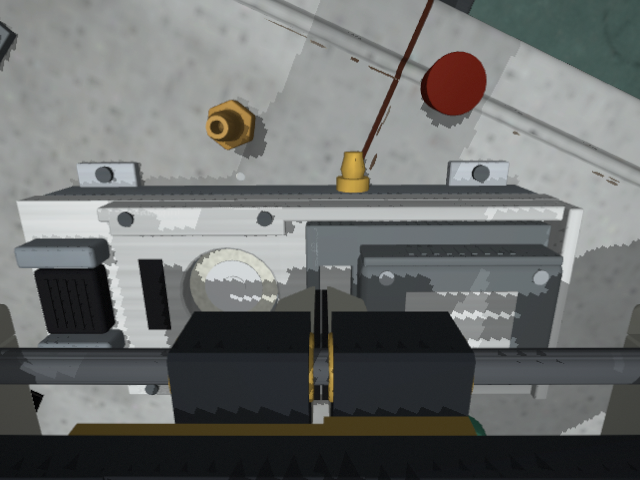

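The flange is at the end-stop wall (~565,225), the force is rising, and the well (233,285) is open. One last small push, then I'll back off and rise.

```bash
python3 -m crank '[{"fingers":0,"delta_pos":[0,0.1,0],"roll":0},{"fingers":0,"delta_pos":[0,0.1,0],"roll":0},{"fingers":0,"delta_pos":[0,0,0],"roll":0},{"fingers":0,"delta_pos":[0,0,0],"roll":0},{"fingers":0,"delta_pos":[0,0,0],"roll":0},{"fingers":0,"delta_pos":[0,0,0],"roll":0},{"fingers":0,"delta_pos":[0,0,0],"roll":0},{"fingers":0,"delta_pos":[0,0,0],"roll":0}]'
python3 -m crank '[{"fingers":0,"delta_pos":[0,-0.5,0],"roll":0},{"fingers":0,"delta_pos":[0,-1,0],"roll":0},{"fingers":0,"delta_pos":[0,-0.5,-1],"roll":0},{"fingers":0,"delta_pos":[0,0,-2.5],"roll":0},{"fingers":0,"delta_pos":[0,0,-3],"roll":0},{"fingers":0,"delta_pos":[0,0,-3],"roll":0},{"fingers":0,"delta_pos":[0,0,-3],"roll":0},{"fingers":0,"delta_pos":[0,0,0],"roll":0}]'
python3 -m crank '[{"fingers":0,"delta_pos":[0,0,0],"roll":0},{"fingers":0,"delta_pos":[0,0,0],"roll":0},{"fingers":0,"delta_pos":[0,0,0],"roll":0},{"fingers":0,"delta_pos":[0,0,0],"roll":0},{"fingers":0,"delta_pos":[0,0,0],"roll":0},{"fingers":0,"delta_pos":[0,0,0],"roll":0},{"fingers":0,"delta_pos":[0,0,0],"roll":0},{"fingers":0,"delta_pos":[0,0,0],"roll":0}]'
python3 - <<'E'
from h import *
f=frame('wrist');cv2.imwrite('pics/w4.png',f['img'])
E
```

```text
t: 10.4
ee_pos: [0.4837, -0.0133, 0.0763]
tcp_rot: [[-0.923, -0.384, 0.003], [-0.384, 0.923, -0.003], [-0.002, -0.004, -1.0]]
contact_force: [3.7, -11.4, 2.0]
finger_gap: 0.008
grasp_force: 5.0
t: 11.07
ee_pos: [0.4925, -0.0293, 0.2057]
tcp_rot: [[-0.922, -0.386, 0.007], [-0.386, 0.922, 0.001], [-0.007, -0.002, -1.0]]
contact_force: [1.5, 0.0, 0.1]
finger_gap: 0.005
grasp_force: 0.0
t: 11.73
ee_pos: [0.4898, -0.0291, 0.2005]
tcp_rot: [[-0.922, -0.386, -0.0], [-0.386, 0.922, -0.0], [0.0, 0.0, -1.0]]
contact_force: [-0.4, -0.3, 0.7]
finger_gap: 0.007
grasp_force: 0.0
```

View pics/w4.png

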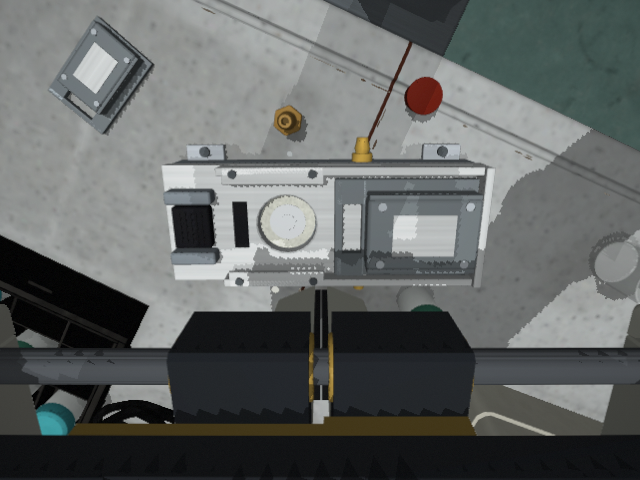

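The well (287,222) is fully open, the cover is flush to the end stop (~480,225), the tab is down, and the bystanders in view (bung, adapter, vial, beaker) stand as before. Handing in.

```bash
python3 -c "
from station import robot
print(robot.sign_off())"
```

```text
the job is handed in; nothing more can be done
None
```

The filter box is open and the job is handed in at about 12 s: I pressed the snap tab to its hard stop, then pushed the cover to the end stop. The last wrist picture shows the round well fully uncovered and the small things in view standing where they were.

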